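# Set the lantern's transport lock and snap its weather flap shut

### The arm

A 6-joint arm with a two-finger parallel gripper is mounted at the origin on the work surface. World frame = base frame: x ahead of the robot, y to its left, z up, the work surface at z = 0. Lengths are in m, angles in rad, forces in N, time in s.
With the tool pointing down it reaches from about 0.35 to 0.975 m from the base axis. Payload 4.9 kg.
Tool frame: the origin (TCP) lies at the very end of the fingers, on their centre line; the grasp point (between the pads) lies 19 mm behind it; z points along the fingers, y is the line along which they close (so a half turn about z gives the same grasp; the last joint's range is limited). The gripper opens to 85 mm and grips with 20 to 120 N. Pads are 22 mm wide; open, the fingers measure 114 mm over their backs; the gripper's body (76 mm by 85 mm) begins 54 mm behind the grasp point. The pads swing forward as they close: fully open they stand 13 mm farther back than shut.
Start: joints at [-1.3, 0.053, 1.613, -0, 1.476, -0.119], TCP at [0.237, -0.578, 0.231] pointing down, gripper open.
Joint ranges: [-3.01, 3.01], [-1.01, 2.22], [0.06, 2.58], [-1.02, 4.17], [0.09, 2.62], [-3.14, 3.14]. Speed limits (rad/s): [2.57, 2.57, 3.14, 3.14, 3.14, 3.14].

### API

Orientations are given as a unit quaternion [w, x, y, z].
In Python, from plant import monitor, vision, manip gives the robot as it stands. The module is installed in compiled form; this text tells all that it offers.
- The arm moves only by the tool arm_command, never from a script. Its argument "rows" is a list of rows, each a list of 3 entries, a list of its own where there are three numbers: the finger opening in mm, from 0 to 85.4, then the shift along the world's x, y, z in units of 30 cm (1.0 is 30 cm), then the turn, a rotation vector about the world's x, y, z in units of pi/2 rad (1.0 is pi/2 rad). In form: [[claw, [x, y, z], [wx, wy, wz]], ...]. A call has 1 to 12 rows; each row is the pose to reach, as a shift and turn from the pose commanded when the call began; what a row does not reach only later rows make up. A row lasts 1/12 s, in which the tool goes at most 41.7 mm and 7.16 degrees, less where a joint would pass 70% of its speed; a pose out of reach is approached as far as the arm can. A call with a number of a shift or a turn outside -1 to 1 is refused whole. A call with a gripper value outside its range is refused whole. The fingers move at their own pace and stop on an object; the grip force is fixed at half the most. Time passes only in rows, so rows that repeat a pose let the fingers close. It gives the time, the measured TCP pose, the force, the opening and the grip force at its end, in the units of the state.
- monitor.state(): the state, without advancing time (a new reading comes with each control period).
- vision.grab_frame(name): name is "side" or "top" or "wrist"; returns a dict with "color" (480x640x3 uint8, red, green, blue), "z_map" (480x640 float32, m along the optical axis (not along the pixel's ray), 0 where there is no reading), "mtx" (3x3 intrinsics, pixels), "R" (3x3) and "t" (3): a world point X has camera coordinates R X + t. Camera axes: x right, y down, z forward; pixel columns grow to the right and rows downward; lengths in m; the calibration is good to about 2 mm. A picture is of the moment at which its call begins.
- manip.job_done(): hands the job in; it is judged then, once.
The state is a dict: "time": time; "joint_pos": joint angles; "joint_vel": joint speeds; "joint_efforts": joint torques, N m; "tool_pos": TCP position; "tool_rot": TCP orientation; "contact_force": force on the tool from outside, world axes, zero at the start; "ft_torque": the same for the moment, N m; "gripper_width": opening from 0.0 (shut) to 1.0 (fully open); "grasp_force": force on a finger pad.
Only numpy, scipy, OpenCV 4.12 (cv2) and the standard library are available. Lean on these libraries where they do the work, as an engineer would, in place of code of your own. Each camera call takes 0.05 s, during which the arm holds its last target. There are 200 camera calls.

### The job

Get the white lantern ready for transport: slide the orange selector in its control pocket all the way to the stop at the red-marked end, then press the clear weather flap down until it clicks and stays shut by itself. Press firmly but do not force the flap, keep the lantern standing where it is, and leave the other things on the trunk alone.

Things in the scene. Friction and masses are not known exactly. Their poses are not given: they have to be found in the camera images.
- lantern: White plastic lantern, loose on rubber feet, about 1.6 kg (varies); it slides if pushed sideways with more than some 9 N. Base 100 (x) x 260 (y) x 80 mm high (its deck). Origin: centre of its underside; x to its back (flap hinge side), y to its left (light column), z up. Its right end with the pocket lies nearer the robot.
- column (a point): Top centre of the lantern's round light column, 96 mm across, at x 0, y +75 mm in the lantern frame, 220 mm above the trunk. A wire bail is folded back on its +x side. It stands on the left half of the base.
- pocket (a point): Floor centre of the control pocket sunk in the right half of the deck: 62 (x) x 106 (y) mm, at x +9, y -63 mm in the lantern frame; floor 57 mm and deck 80 mm above the trunk. Marks on the floor: red at the left end (y -45), green at the right end (y -85).
- selector (a joint): Travel of the selector along the lantern's +y (towards the light column), in m: 0 at the green-marked end, 0.040 at the stop at the red-marked end (transport lock). Starts at 0 to 0.014. Friction about 3 N; it stays where it is left.
- selector_grip (a point): Centre line of the selector's orange grip, an upright block 18 (x) x 10 (y) mm, from 60 to 77 mm above the trunk, on a 3 mm thick black shoe. Site 71 mm up, at x +16, y -85 mm + travel in the lantern frame, same axes. The open flap overhangs it: reach it with the tool leaning 30 to 45 degrees, the gripper's body towards the lantern's front (-x).
- flap (a joint): Opening of the clear flap, rad: 0 shut flat on the deck, 1.134 (65 degrees) at its stop, where it starts, held by a weak spring (1 N at the edge). From 7 to 3 mm (0.1 to 0.04) at the edge the catch resists with about 15 to 22 N (pressed mid-width, 15 mm in from the edge), then it snaps to 0. Let go before, it springs back or snags a few mm up. More than 60 N is forcing it.
- flap_hinge (a point): Middle of the flap's hinge line, which runs along the lantern's y at x +44, y -63 mm, 82 mm above the trunk.
- flap_edge (a point): Middle of the free edge of the flap, a flat clear plate with white rim, 70 mm from hinge to edge, 110 mm wide along y, 4 mm thick (point at mid thickness). It turns with the flap: its -x axis runs from hinge to edge, its z out of the outer face. Shut, the edge is at x -26 in the lantern frame and the outer face 84 mm above the trunk.
- catch_nose (a point): Nose of the grey sprung catch on the deck in front of the pocket, 26 mm wide along y, 9 mm deep (to the front), up to 88 mm above the trunk; the middle of the flap's edge snaps under it.
- torch: Yellow plastic torch lying down, 162 mm long, 58 mm thick. Leave alone.
- bowl: Stainless steel bowl, 150 mm across, 55 mm high. Leave alone.
- cup: White ceramic cup standing upside down, 80 mm across, 85 mm high. Leave alone.
- battery: Blue and yellow block battery, 66 x 66 x 107 mm. Leave alone.
- aid_tin: Red first-aid tin, 85 x 120 x 45 mm. Leave alone.
- flask: Blue flask, 68 mm across, 210 mm high. Leave alone.
- driver: Screwdriver lying down, 190 mm long. Leave alone.

How it is judged:
On the way:
1. the selector is at the stop at its red-marked end (within 1.5 mm) (value of joint selector above 0.0385 m), for 0.2 s.
At the end, for the whole second after the job is handed in: The selector is within 1.5 mm of its stop at the red-marked end, the flap is held shut by its catch (open less than 0.03 rad, 2 mm at the edge) and still, and the lantern stands upright, at rest, less than 20 mm from where it stood (value of joint selector above 0.0385 m and value of joint flap below 0.03 rad and velocity of joint flap between -0.05 and 0.05 rad/s and distance of lantern from where it was at the start of the episode below 0.02 m and angle between lantern's own z axis and vertical below 0.05 rad and linear speed of lantern below 0.02 m/s); the robot touches nothing.
It fails at once if the flap is forced: more than 60 N on it (contact force between the fingers and flap above 60 N).
It fails at once if one of the other things on the trunk is moved by more than 25 mm (distance of any of torch, bowl, cup, battery, aid_tin, flask, driver from where it was at the start of the episode above 0.025 m).
It also fails if it takes over 48 s, if anything falls off the work surface, if the arm or the gripper's body presses on something with over 40 N, if the wrist force passes 120 N, or if a joint passes its speed limit or range.

## Working session

There is one attempt and no reset: what is moved stays moved. The work goes in short steps, Python scripts to look and compute and a tool call to move; the robot and the scene stay as the last step left them, time stands still between calls to the robot, and variables do not carry over. Pictures are saved under pics/ and viewed, at most 10 in all, crops included, and the job is handed in when it is done.

Besides the shell and the picture viewer there is one more tool, called after "Request:" as name([rows], argument=value, ...), one row to a line, values as JSON. arm_command: Moves the arm, as the interface text tells. Shifts and turns lie within -1 to 1; 1 stands for 30 cm of shift or pi/2 rad of turn. Its arguments: {"type":"object","properties":{"rows":{"type":"array"}},"required":["rows"]}

```bash
mkdir -p pics
cat > h.py <<'E'
import numpy as np, cv2
from plant import monitor, vision, manip
def grab(n,tag):
    f=vision.grab_frame(n); cv2.imwrite(f'pics/{tag}.png',f['color'][:,:,::-1]); np.savez(f'pics/{tag}.npz',**f); return f
def pts(f):
    v,u=np.mgrid[:480,:640]; z=f['z_map']; K=f['mtx']
    c=np.stack([(u-K[0,2])/K[0,0]*z,(v-K[1,2])/K[1,1]*z,z],-1)
    return (c-f['t'])@f['R']   # world
def ray(f,u,v,h):
    d=f['R'].T@np.linalg.solve(f['mtx'],[u,v,1]); o=-f['R'].T@f['t']; return o+d*(h-o[2])/d[2]
E
python3 - <<'E'
from h import *
a=grab('top','top1');b=grab('side','side1')
cv2.imwrite('pics/both.png',cv2.resize(np.vstack([a['color'],b['color']])[:,:,::-1],(400,600)))
s=monitor.state();print(s)
for f in(a,b):print(f['mtx'],-f['R'].T@f['t'],f['R'])
E
```

```text
{'time': 0.1, 'joint_pos': array([-1.29998720e+00,  5.32900793e-02,  1.61413560e+00,  3.07403599e-05,
        1.47601248e+00, -1.19011590e-01]), 'joint_vel': array([-0.00076079, -0.0011689 , -0.00286202, -0.00128512,  0.00058989,
        0.00121583]), 'joint_efforts': array([ 5.04567925e-04, -3.94898272e+01, -3.71363711e+01, -1.21560338e-04,
        3.84450745e-03, -2.24290027e-07]), 'tool_pos': array([ 0.23736577, -0.57756977,  0.23019903]), 'tool_rot': array([-9.21260270e-04,  9.81064901e-01,  1.93677070e-01, -5.47130834e-05]), 'contact_force': array([-0.35993526,  0.54866917, -0.61815753]), 'ft_torque': array([ 0.04770355, -0.0020413 , -0.02017187]), 'grasp_force': 0.0, 'gripper_width': 1.002724457653435}
[[458.51824679   0.         322.4507219 ]
 [  0.         458.51824679 236.28040967]
 [  0.           0.           1.        ]] [0.36617457 0.01389531 1.24534491] [[ 0.01950008 -0.99935293  0.03022372]
 [-0.9885624  -0.02379347 -0.14892361]
 [ 0.14954638 -0.02697401 -0.98838671]]
[[578.61194557   0.         313.74191712]
 [  0.         578.61194557 239.5101433 ]
 [  0.           0.           1.        ]] [0.12518198 1.13907939 0.93299489] [[-0.94537454 -0.32596913  0.00333255]
 [-0.18281386  0.52167658 -0.83332625]
 [ 0.26990012 -0.78841465 -0.55277143]]
```

View pics/top1.png

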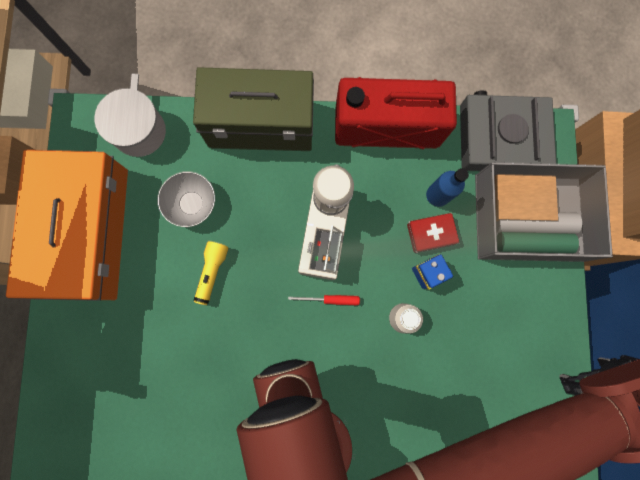

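View pics/side1.png

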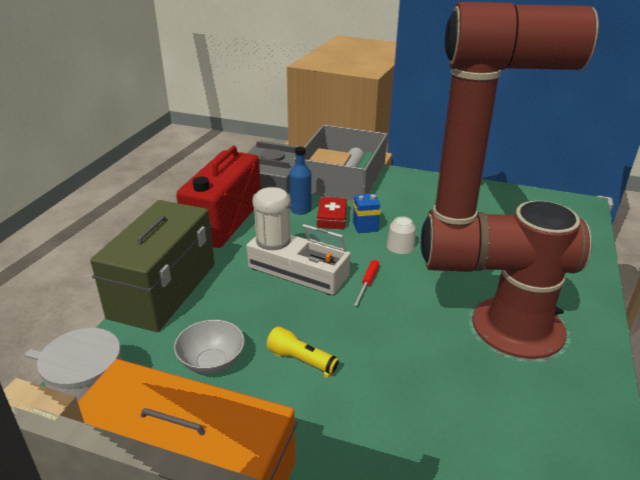

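The top view shows the lantern with its column at about (333,187), the pocket at (325,250) and the deck's near end at y≈275. The side view shows the open flap at (325,240) and the orange selector at (328,258).

Run:
```python
from h import *
a=dict(np.load('pics/top1.npz'));b=dict(np.load('pics/side1.npz'))
P=pts(a); img=a['color'].astype(int)
print('table z',np.median(P[320:340,100:200,2]))
reg=np.zeros((480,640),bool);reg[150:290,290:365]=1
# column top
m=reg&(P[...,2]>0.17); q=P[m]; print('col z',np.percentile(q[:,2],[5,50,95]))
u=cv2.minEnclosingCircle(np.argwhere(m)[:,::-1].astype(np.float32)); print(u)
# deck
m=reg&(abs(P[...,2]-.08)<.006); print(m.sum()); 
dk=reg&(img.min(2)>130); dk[:205]=0
n,l,st,c=cv2.connectedComponentsWithStats(dk.astype(np.uint8));print(st[1:][st[1:,4]>30])
q=P[m]; r=cv2.minAreaRect((q[:,:2]*1000).astype(np.float32)); print('deck rect',r, cv2.boxPoints(r))
for f,n,rg in((a,'top',(200,290,290,365)),(b,'side',(220,290,240,355))):
    hs=cv2.cvtColor(f['color'],cv2.COLOR_RGB2HSV); Q=pts(f)
    y0,y1,x0,x1=rg
    for nm,lo,hi in(('org',8,20),('red',0,6),('grn',40,75)):
        mm=cv2.inRange(hs,(lo,130,90),(hi,255,255))[y0:y1,x0:x1]>0
        k,l,st,ce=cv2.connectedComponentsWithStats(mm.astype(np.uint8))
        for i in range(1,k):
            if 3<st[i,4]<400:
                uu=ce[i]+[x0,y0]; print(n,nm,uu,st[i], Q[y0:y1,x0:x1][l==i].mean(0))
A=cv2.resize(a['color'][155:290,285:375],None,fx=4.4,fy=4.4,interpolation=2)
B=cv2.resize(b['color'][180:300,230:360],(400,369),interpolation=2)
o=np.zeros((600,800,3),np.uint8);o[:A.shape[0],:A.shape[1]]=A;o[:369,400:]=B;cv2.imwrite('pics/c1.png',o[:,:,::-1])
```

```text
table z -0.0004786029254926533
col z [0.20069938 0.21791303 0.22272379]
((343.4444580078125, 219.38194274902344), 69.42909240722656)
1435
[[ 298  205   50   74 1377]
 [ 334  233    8   39   83]]
deck rect ((547.66748046875, -21.880577087402344), (99.85916900634766, 214.3776092529297), 81.20567321777344) [[434.1052   -54.83528 ]
 [645.9625   -87.61104 ]
 [661.22974   11.074127]
 [449.37244   43.849884]]
top org [323.5 257.5] [33 56  2  4  8] [ 0.48836808 -0.02182646  0.07436902]
top org [328.5 259. ] [38 58  2  3  4] [ 0.47857634 -0.03219319  0.13569643]
top red [318.5 243. ] [27 41  4  5 14] [ 0.52790552 -0.00854126  0.05736591]
side org [328.02173913 257.13043478] [85 33  7  9 46] [ 0.47708158 -0.00071165  0.08875877]
side red [330.28292683 223.88292683] [ 77   0  27   9 205] [ 0.55282889 -0.26177286  0.01812751]
```

View pics/c1.png

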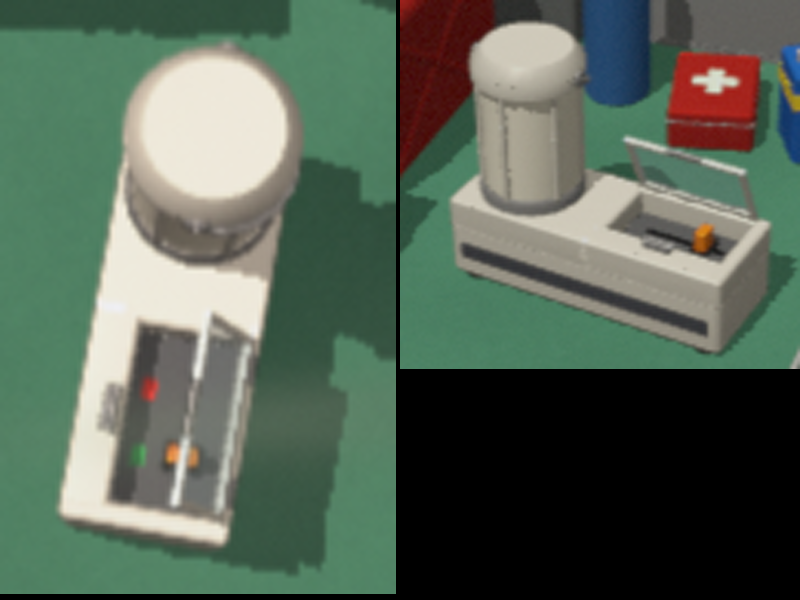

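The crop shows the near deck corners at about (299,272) and (336,279) in the top image. The red mark is at (319,243), the green at (316.5,259) and the selector at about (326,259), beneath the flap edge.

Run:
```python
from h import *
a=dict(np.load('pics/top1.npz'));b=dict(np.load('pics/side1.npz'))
c=lambda x,y:(285+x/4.4-.4,155+y/4.4-.4)
s=lambda x,y:(230+(x-400)*130/400,180+y*120/369)
for n,f,p,h in [('nearL',a,c(60,515),.08),('nearR',a,c(225,545),.08),('redmark',a,c(150,388),.057),('grn',a,c(138,455),.057),('coltop',a,c(211,130),.215),('sel',a,c(182,456),.077),('edge1',a,c(207,318),.145),('edge2',a,c(176,505),.145),
 ('s nearL',b,s(722,277),.08),('s nearR',b,s(768,224),.08),('s farL',b,s(455,203),.08),('s sel',b,s(704,237),.07),('s e1',b,s(627,140),.145),('s e2',b,s(746,175),.145)]:
    print(n,ray(f,*p,h).round(4))
# wall fits: left deck edge in top
m=cv2.inRange(a['color'],(130,130,120),(255,255,255)); 
E_=[]
for v in range(215,268,2):
    u=np.where(m[v,290:330]>0)[0]
    E_.append(ray(a,290+u[0]-.5,v,.08)[:2])
E_=np.array(E_);vx=cv2.fitLine(E_.astype(np.float32),cv2.DIST_HUBER,0,.01,.01).ravel();print('left line',vx,np.degrees(np.arctan(vx[1]/vx[0])))
P=pts(a);img=np.zeros((480,640),bool);img[150:230,300:365]=1
q=P[img&(P[...,2]>.214)];print('col',q.shape,q[:,:2].mean(0),q[:,:2].min(0),q[:,:2].max(0),q[:,2].max())
```

```text
nearL [0.4503 0.0418 0.08  ]
nearR [ 0.435  -0.0538  0.08  ]
redmark [ 0.5285 -0.009   0.057 ]
grn [ 0.4884 -0.0028  0.057 ]
coltop [ 0.6447 -0.0352  0.215 ]
sel [ 0.4863 -0.0281  0.077 ]
edge1 [ 0.5564 -0.0381  0.145 ]
edge2 [ 0.4524 -0.0229  0.145 ]
s nearL [0.4484 0.0346 0.08  ]
s nearR [ 0.4341 -0.0493  0.08  ]
s farL [0.6945 0.0087 0.08  ]
s sel [ 0.4832 -0.0271  0.07  ]
s e1 [ 0.5551 -0.0375  0.145 ]
s e2 [ 0.4465 -0.0194  0.145 ]
left line [ 0.988457   -0.1515016   0.52926534  0.03203491] -8.713956
col (1017, 3) [ 0.63825829 -0.03562469] [ 0.36617457 -0.07811653] [0.68593482 0.01389531] 1.2453449128333378
```

```bash
cat >> h.py <<'E'
from scipy.spatial.transform import Rotation as Ro
C=np.array([.570,-.0255,0]); YAW=np.radians(-8.75)
ey=np.array([np.cos(YAW),np.sin(YAW),0]); ex=np.array([ey[1],-ey[0],0]); Z=np.array([0,0,1.])
L=np.c_[ex,ey,Z]
def w(p): return C+L@(np.array(p)/1000)
def l(P): return (L.T@(np.asarray(P)-C))*1000
def cur():
    s=monitor.state(); return s, s['tool_pos'], Ro.from_quat(np.roll(s['tool_rot'],-1))
def tgt(th):
    t=np.radians(th); z=np.sin(t)*ex-np.cos(t)*Z; y=ey; return Ro.from_matrix(np.c_[np.cross(y,z),y,z])
def go(p,th):
    s,P,R=cur(); T=tgt(th)
    d=(w(p)-P)/.3; r=(T*R.inv()).as_rotvec()/(np.pi/2)
    print('target',w(p).round(4),'shift',d.round(4),'turn',r.round(4),'at(l)',l(P).round(1),'tilt/axes',R.as_matrix().round(3).tolist(),'F',s['contact_force'].round(1),s['gripper_width'],s['time'])
E
python3 - <<'E'
from h import *
a=np.sin(np.radians(42))*100;b=np.cos(np.radians(42))*100
go([18-a,-84,67+b],42)
go([18-a,-84,67+b+120],42)
E
```

```text
target [0.4944 0.0356 0.1413] shift [ 0.8568  2.044  -0.2963] turn [-0.3836  0.3005  0.6244] at(l) [ 596.2 -244.8  230.2] tilt/axes [[0.925, 0.38, -0.0], [0.38, -0.925, 0.002], [0.0, -0.002, -1.0]] F [-0.4  0.5 -0.6] 1.002724457653435 0.1
target [0.4944 0.0356 0.2613] shift [0.8568 2.044  0.1037] turn [-0.3836  0.3005  0.6244] at(l) [ 596.2 -244.8  230.2] tilt/axes [[0.925, 0.38, -0.0], [0.38, -0.925, 0.002], [0.0, -0.002, -1.0]] F [-0.4  0.5 -0.6] 1.002724457653435 0.1
```

Request:
arm_command([
  [24,[0.4,0.95,0.25],[-0.3836,0.3005,0.6244]],
  [24,[0.4,0.95,0.25],[-0.3836,0.3005,0.6244]],
  [24,[0.4,0.95,0.25],[-0.3836,0.3005,0.6244]],
  [24,[0.4,0.95,0.25],[-0.3836,0.3005,0.6244]],
  [24,[0.4,0.95,0.25],[-0.3836,0.3005,0.6244]],
  [24,[0.4,0.95,0.25],[-0.3836,0.3005,0.6244]],
  [24,[0.4,0.95,0.25],[-0.3836,0.3005,0.6244]],
  [24,[0.4,0.95,0.25],[-0.3836,0.3005,0.6244]],
  [24,[0.4,0.95,0.25],[-0.3836,0.3005,0.6244]],
  [24,[0.4,0.95,0.25],[-0.3836,0.3005,0.6244]],
  [24,[0.4,0.95,0.25],[-0.3836,0.3005,0.6244]],
  [24,[0.4,0.95,0.25],[-0.3836,0.3005,0.6244]],
])

```text
time: 1.1
tool_pos: [0.3573, -0.2923, 0.3052]
tool_rot: [0.233, 0.709, 0.608, -0.271]
contact_force: [-0.3, 0.7, 0.0]
gripper_width: 0.282
grasp_force: 0.0
```

Request:
arm_command([
  [24,[0.4,0.95,0],[0,0,0]],
  [24,[0.4,0.95,0],[0,0,0]],
  [24,[0.4,0.95,0],[0,0,0]],
  [24,[0.4,0.95,0],[0,0,0]],
  [24,[0.4,0.95,0],[0,0,0]],
  [24,[0.4,0.95,0],[0,0,0]],
  [24,[0.4,0.95,0],[0,0,0]],
  [24,[0.4,0.95,0],[0,0,0]],
  [24,[0.4,0.95,0],[0,0,0]],
  [24,[0.4,0.95,0],[0,0,0]],
  [24,[0.4,0.95,0],[0,0,0]],
  [24,[0.4,0.95,0],[0,0,0]],
])

```text
time: 2.1
tool_pos: [0.4772, -0.0095, 0.3064]
tool_rot: [0.234, 0.709, 0.607, -0.272]
contact_force: [-0.0, 0.1, -0.2]
gripper_width: 0.28
grasp_force: 0.0
```

Run:
```python
from h import *
a=np.sin(np.radians(42))*100;b=np.cos(np.radians(42))*100
go([18-a,-84,67+b],42)
f=grab('wrist','w1')
```

```text
target [0.4944 0.0356 0.1413] shift [ 0.0573  0.1504 -0.5503] turn [0.0002 0.001  0.0012] at(l) [ -1.7 -94.1 306.4] tilt/axes [[0.115, 0.988, -0.102], [0.734, -0.154, -0.661], [-0.669, 0.002, -0.743]] F [-0.   0.1 -0.2] 0.2798975216904418 2.1
```

Request:
arm_command([
  [24,[0.057,0.15,-0.1],[0,0.001,0.001]],
  [24,[0.057,0.15,-0.2],[0,0.001,0.001]],
  [24,[0.057,0.15,-0.3],[0,0.001,0.001]],
  [24,[0.057,0.15,-0.4],[0,0.001,0.001]],
  [24,[0.057,0.15,-0.5],[0,0.001,0.001]],
  [24,[0.057,0.15,-0.55],[0,0.001,0.001]],
  [24,[0.057,0.15,-0.55],[0,0.001,0.001]],
  [24,[0.057,0.15,-0.55],[0,0.001,0.001]],
])

```text
time: 2.82
tool_pos: [0.4944, 0.0361, 0.1417]
tool_rot: [0.234, 0.708, 0.608, -0.273]
contact_force: [-0.5, -0.3, 0.2]
gripper_width: 0.282
grasp_force: 0.0
```

Run:
```python
from h import *
go([18,-84,67],42)
f=grab('wrist','w2')
hs=cv2.cvtColor(f['color'],cv2.COLOR_RGB2HSV);Q=pts(f)
for nm,lo,hi in(('org',8,20),('red',0,6),('grn',45,75)):
    m=cv2.inRange(hs,(lo,130,70),(hi,255,255)); k,lb,st,ce=cv2.connectedComponentsWithStats(m)
    for i in range(1,k):
        if st[i,4]>60: print(nm,st[i],ce[i].round(), l(np.median(Q[lb==i],0)).round(1), l(ray(f,*ce[i],.071)).round(1), l(ray(f,*ce[i],.057)).round(1))
```

```text
target [ 0.4842 -0.0305  0.067 ] shift [-0.034  -0.2222 -0.2489] turn [ 0.0008 -0.0006 -0.0011] at(l) [-49.4 -84.1 141.7] tilt/axes [[0.111, 0.989, -0.101], [0.734, -0.15, -0.662], [-0.67, -0.001, -0.742]] F [-0.5 -0.3  0.2] 0.2822813910023666 2.8167
org [306 218  17  34 499] [314. 234.] [  8.9 -82.8  73.9] [ 13.3 -82.3  71. ] [ 35.5 -82.1  57. ]
org [426 422  45  40 298] [444. 439.] [878.4 242.  151.5] [2204.1  683.8   71. ] [2459.   765.4   57. ]
red [ 172  175   62   79 2253] [204. 215.] [  59.6 -175.3   23. ] [  -9.1 -151.    71. ] [  10.7 -158.1   57. ]
red [420 279  11  20  83] [425. 288.] [222.8  57.2  16.3] [100.5  15.7  71. ] [132.   26.4  57. ]
red [370 282  45  22 667] [394. 292.] [ 32.9 -28.4 104.5] [111.1  -9.4  71. ] [143.7  -1.5  57. ]
red [383 304  44  35 790] [407. 317.] [ 23.2 -24.1 124.5] [176.8  16.9  71. ] [216.4  27.7  57. ]
```

View pics/w2.png

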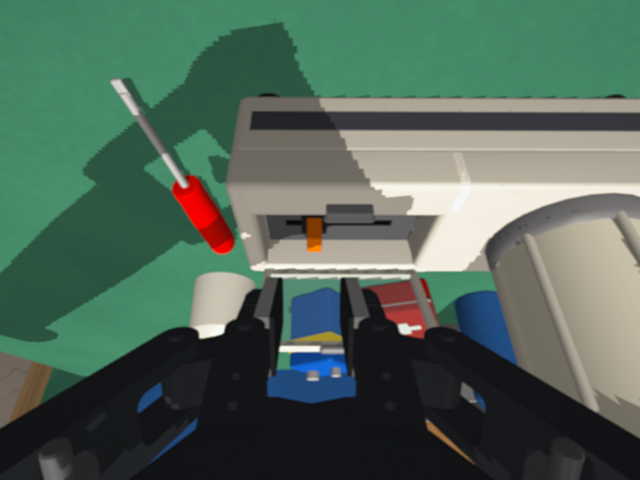

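The wrist view shows the orange grip at (314,234), centred between the fingers at columns ~270 and ~350. I'll insert along the tool axis.

Request:
arm_command([
  [24,[-0.003,-0.04,-0.045],[0,0,0]],
  [24,[-0.007,-0.08,-0.09],[0,0,0]],
  [24,[-0.011,-0.12,-0.134],[0,0,0]],
  [24,[-0.017,-0.16,-0.178],[0,0,0]],
  [24,[-0.024,-0.19,-0.212],[0,0,0]],
  [24,[-0.03,-0.215,-0.238],[0,0,0]],
  [24,[-0.03,-0.222,-0.249],[0,0,0]],
  [24,[-0.03,-0.222,-0.249],[0,0,0]],
])

```text
time: 3.53
tool_pos: [0.4856, -0.0301, 0.0667]
tool_rot: [0.234, 0.708, 0.608, -0.272]
contact_force: [-0.3, 0.3, 0.3]
gripper_width: 0.283
grasp_force: 0.0
```

Run:
```python
from h import *
go([18,-40,67],42)
f=grab('wrist','w3')
hs=cv2.cvtColor(f['color'],cv2.COLOR_RGB2HSV)
cv2.imwrite('pics/w3c.png',f['color'][100:440,150:550,::-1])
```

```text
target [ 0.5277 -0.0372  0.067 ] shift [ 0.1404 -0.0236  0.001 ] turn [ 0.0003 -0.0001 -0.0012] at(l) [ 17.4 -82.7  66.7] tilt/axes [[0.112, 0.989, -0.101], [0.734, -0.15, -0.662], [-0.67, -0.0, -0.743]] F [-0.3  0.3  0.3] 0.28342912682057214 3.5333
```

View pics/w3c.png

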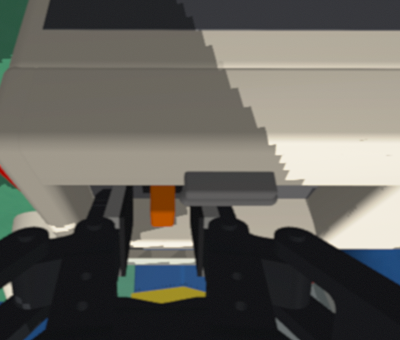

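The grip sits between the pads at crop (163,205). Next I'll close to a loose cage and slide it.

Request:
arm_command([
  [12,[0,0,0.001],[0,0,0]],
  [12,[0,0,0.001],[0,0,0]],
  [12,[0,0,0.001],[0,0,0]],
  [12,[0.02,-0.003,0.001],[0,0,0]],
  [12,[0.04,-0.006,0.001],[0,0,0]],
  [12,[0.06,-0.009,0.001],[0,0,0]],
  [12,[0.08,-0.012,0.001],[0,0,0]],
  [12,[0.1,-0.015,0.001],[0,0,0]],
  [12,[0.114,-0.018,0.001],[0,0,0]],
  [12,[0.114,-0.018,0.001],[0,0,0]],
])

```text
time: 4.42
tool_pos: [0.521, -0.0353, 0.0669]
tool_rot: [0.234, 0.708, 0.609, -0.271]
contact_force: [0.4, 1.3, 0.3]
gripper_width: 0.139
grasp_force: 0.0
```

Request:
arm_command([
  [12,[0.0066,-0.001,0],[0,0,0]],
  [12,[0.0066,-0.001,0],[0,0,0]],
  [12,[0.0066,-0.001,0],[0,0,0]],
])

```text
time: 4.67
tool_pos: [0.522, -0.0355, 0.0668]
tool_rot: [0.234, 0.708, 0.609, -0.272]
contact_force: [-0.3, -0.3, -0.3]
gripper_width: 0.145
grasp_force: 0.2
```

Request:
arm_command([
  [12,[0.0066,-0.001,0],[0,0,0]],
  [12,[0.0066,-0.001,0],[0,0,0]],
  [12,[0.0066,-0.001,0],[0,0,0]],
])

```text
time: 4.92
tool_pos: [0.5236, -0.0358, 0.0668]
tool_rot: [0.234, 0.708, 0.609, -0.272]
contact_force: [-2.1, 1.2, 0.1]
gripper_width: 0.144
grasp_force: 1.1
```

Request:
arm_command([
  [12,[0.005,-0.0008,0],[0,0,0]],
  [12,[0.005,-0.0008,0],[0,0,0]],
  [12,[0.005,-0.0008,0],[0,0,0]],
])

```text
time: 5.17
tool_pos: [0.5237, -0.0359, 0.0668]
tool_rot: [0.233, 0.708, 0.608, -0.274]
contact_force: [-7.2, 2.9, 4.0]
gripper_width: 0.141
grasp_force: 3.5
```

Request:
arm_command([
  [12,[0.005,-0.0008,0],[0,0,0]],
  [12,[0.005,-0.0008,0],[0,0,0]],
  [12,[0.005,-0.0008,0],[0,0,0]],
])

```text
time: 5.42
tool_pos: [0.5239, -0.0359, 0.0668]
tool_rot: [0.232, 0.708, 0.608, -0.275]
contact_force: [-10.9, 4.7, 6.6]
gripper_width: 0.14
grasp_force: 5.8
```

Request:
arm_command([
  [24,[-0.009,0.001,0],[0,0,0]],
  [24,[-0.009,0.001,0],[0,0,0]],
  [24,[-0.009,0.001,0],[0,0,0]],
  [24,[-0.004,0.03,0.035],[0,0,0]],
  [24,[0.004,0.08,0.09],[0,0,0]],
  [24,[0.012,0.14,0.158],[0,0,0]],
  [24,[0.02,0.2,0.225],[0,0,0]],
  [24,[0.025,0.222,0.249],[0,0,0]],
  [24,[0.025,0.222,0.249],[0,0,0]],
])

```text
time: 6.17
tool_pos: [0.5368, 0.0322, 0.1449]
tool_rot: [0.236, 0.708, 0.609, -0.269]
contact_force: [0.1, -0.5, 0.7]
gripper_width: 0.282
grasp_force: 0.0
```

Run:
```python
from h import *
go([18,-63,67],42)
f=grab('wrist','w4'); b=grab('side','side2')
hs=cv2.cvtColor(f['color'],cv2.COLOR_RGB2HSV)
m=cv2.inRange(hs,(8,130,70),(20,255,255)); k,lb,st,ce=cv2.connectedComponentsWithStats(m)
for i in range(1,k):
    if st[i,4]>60: print(st[i],ce[i].round(), l(ray(f,*ce[i],.071)).round(1))
o=np.hstack([f['color'][150:350,180:480],b['color'][190:290,240:390].repeat(2,0).repeat(2,1)])
cv2.imwrite('pics/c4.png',o[:,:,::-1])
```

```text
target [ 0.505  -0.0337  0.067 ] shift [-0.106  -0.2198 -0.2595] turn [-0.0006  0.0039 -0.0033] at(l) [-52.  -41.6 144.9] tilt/axes [[0.113, 0.989, -0.094], [0.736, -0.147, -0.661], [-0.668, 0.006, -0.744]] F [ 0.1 -0.5  0.7] 0.2816102123210847 6.1667
[297 216  16  34 492] [304. 232.] [ 12.7 -45.8  71. ]
[426 420  14  18 125] [432. 428.] [1532.9  476.1   71. ]
```

View pics/c4.png

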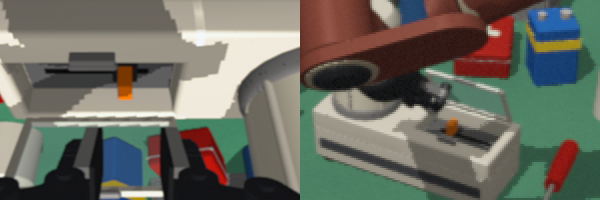

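The selector now reads y≈-45.8, which is the red end, and the push stalled at about 11 N. Next I'll rise, straighten the tool and go behind the flap with the fingers closed.

Run:
```python
from h import *
go([-60,-63,270],0)
go([55,-63,270],0)
```

```text
target [0.5169 0.0434 0.27  ] shift [-0.0581  0.0431  0.4287] turn [ 0.4616 -0.0703 -0.002 ] at(l) [-49.9 -43.8 141.4] tilt/axes [[0.111, 0.989, -0.1], [0.735, -0.149, -0.662], [-0.669, -0.0, -0.743]] F [ 0.8 -1.2 -0.4] 0.28045623628758976 6.2667
target [ 0.4994 -0.0703  0.27  ] shift [-0.1164 -0.3358  0.4287] turn [ 0.4616 -0.0703 -0.002 ] at(l) [-49.9 -43.8 141.4] tilt/axes [[0.111, 0.989, -0.1], [0.735, -0.149, -0.662], [-0.669, -0.0, -0.743]] F [ 0.8 -1.2 -0.4] 0.28045623628758976 6.2667
```

Request:
arm_command([
  [0,[-0.02,0.03,0.13],[0,0,0]],
  [0,[-0.04,0.043,0.26],[0,0,0]],
  [0,[-0.058,0.043,0.39],[0.07,-0.01,0]],
  [0,[-0.06,0.043,0.43],[0.15,-0.02,0]],
  [0,[-0.06,0,0.43],[0.23,-0.035,0]],
  [0,[-0.08,-0.1,0.43],[0.3,-0.045,0]],
  [0,[-0.1,-0.2,0.43],[0.38,-0.058,0]],
  [0,[-0.116,-0.3,0.43],[0.44,-0.067,0]],
  [0,[-0.116,-0.336,0.43],[0.4616,-0.07,-0.002]],
  [0,[-0.116,-0.336,0.43],[0.4616,-0.07,-0.002]],
  [0,[-0.116,-0.336,0.43],[0.4616,-0.07,-0.002]],
  [0,[-0.116,-0.336,0.43],[0.4616,-0.07,-0.002]],
])

```text
time: 7.27
tool_pos: [0.4989, -0.07, 0.2691]
tool_rot: [-0.001, 0.759, 0.651, -0.001]
contact_force: [0.1, 0.1, 0.5]
gripper_width: -0.002
grasp_force: 0.0
```

Run:
```python
from h import *
go([52,-63,130],0)
f=grab('top','top2'); b=grab('side','side3')
P=pts(f); reg=np.zeros((480,640),bool);reg[150:235,290:365]=1
cv2.imwrite('pics/c5.png',np.hstack([f['color'][150:290,260:400].repeat(2,0).repeat(2,1),b['color'][160:300,220:370].repeat(2,0).repeat(2,1)])[:,:,::-1])
```

```text
target [ 0.4998 -0.0673  0.13  ] shift [ 0.003   0.0089 -0.4638] turn [-0.0002 -0.0021  0.0001] at(l) [ 54.8 -63.5 269.1] tilt/axes [[0.152, 0.988, -0.003], [0.988, -0.152, 0.0], [-0.0, -0.003, -1.0]] F [0.1 0.1 0.5] -0.001874578681811405 7.2667
```

View pics/c5.png

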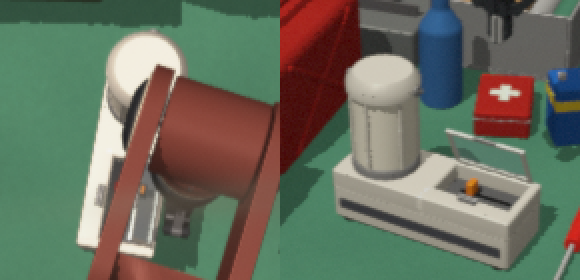

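Run:
```python
from h import *
for n in('top2','side3'):
    f=dict(np.load(f'pics/{n}.npz'));P=pts(f);q=(P.reshape(-1,3)-C)@L*1000
    col=f['color'].reshape(-1,3).astype(int)
    m=(f['z_map'].ravel()>0)&(q[:,2]>235)&(abs(q[:,0])<250)&(q[:,1]>-200)&(q[:,1]<250)&(q[:,2]<700)
    q=q[m]
    for y0 in range(-200,120,20):
        s=q[(q[:,1]>=y0)&(q[:,1]<y0+20)]
        if len(s): print(n,y0,len(s),s.min(0).round(),s.max(0).round())
b=dict(np.load('pics/side3.npz'));cv2.imwrite('pics/s3.png',b['color'][0:300,150:550,::-1])
```

```text
top2 -200 1117 [ -21. -200.  556.] [  94. -180.  595.]
top2 -180 804 [ -18. -180.  512.] [  97. -160.  593.]
top2 -160 383 [ -16. -160.  508.] [  99. -140.  591.]
top2 -140 412 [ -13. -140.  356.] [ 103. -120.  592.]
top2 -120 618 [ -10. -120.  332.] [ 104. -100.  592.]
top2 -100 1545 [ -11. -100.  320.] [116. -80. 593.]
top2 -80 1190 [-13. -80. 399.] [119. -60. 593.]
top2 -60 1014 [-12. -60. 513.] [118. -40. 593.]
top2 -40 520 [ -8. -40. 549.] [113. -20. 588.]
top2 -20 14 [  4. -20. 562.] [ 18. -15. 571.]
side3 -200 476 [ -26. -200.  510.] [  94. -180.  594.]
side3 -180 441 [ -22. -180.  512.] [  97. -160.  591.]
side3 -160 423 [ -21. -160.  510.] [  99. -140.  592.]
side3 -140 486 [ -18. -140.  354.] [  99. -120.  592.]
side3 -120 672 [ -16. -120.  326.] [ 106. -100.  592.]
side3 -100 1292 [ -13. -100.  312.] [107. -80. 593.]
side3 -80 1227 [-19. -80. 270.] [110. -60. 593.]
side3 -60 864 [-17. -60. 273.] [104. -40. 593.]
side3 -40 440 [-13. -40. 312.] [ 98. -20. 588.]
side3 -20 103 [ -1. -20. 334.] [ 70.  -1. 567.]
```

View pics/s3.png

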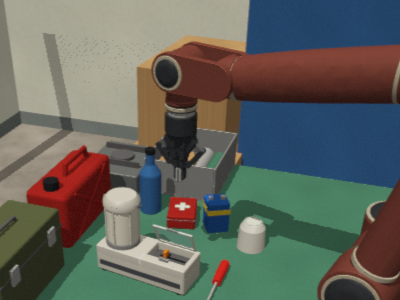

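The arm stays at lantern y < 0, clear of the column, so I'll descend behind the flap.

Request:
arm_command([
  [0,[0.003,0.006,-0.1],[0,-0.002,0]],
  [0,[0.003,0.006,-0.2],[0,-0.002,0]],
  [0,[0.003,0.006,-0.3],[0,-0.002,0]],
  [0,[0.003,0.006,-0.38],[0,-0.002,0]],
  [0,[0.003,0.006,-0.44],[0,-0.002,0]],
  [0,[0.003,0.006,-0.464],[0,-0.002,0]],
  [0,[0.003,0.006,-0.464],[0,-0.002,0]],
])

```text
time: 7.95
tool_pos: [0.499, -0.0669, 0.1289]
tool_rot: [-0.001, 0.758, 0.652, -0.001]
contact_force: [-0.2, 0.7, 1.1]
gripper_width: -0.001
grasp_force: 0.0
```

Run:
```python
from h import *
go([52,-63,130],0)
s,P,R=cur()
for ph,r in((65,50),(50,51),(40,52),(30,54),(20,56),(12,58),(8,58)):
    a=np.radians(ph); p=[44-r*np.cos(a)+2*np.sin(a)+11,-63,82+r*np.sin(a)+2*np.cos(a)]
    print(ph,np.round(p,1),((w(p)-P)/.3).round(3))
```

```text
target [ 0.4998 -0.0673  0.13  ] shift [ 0.0028 -0.0015  0.0038] turn [-0.0008 -0.0016 -0.0015] at(l) [ 51.7 -63.9 128.9] tilt/axes [[0.15, 0.989, -0.003], [0.989, -0.15, 0.001], [0.001, -0.003, -1.0]] F [-0.2  0.7  1.1] -0.0008886925071555425 7.95
65 [ 35.7 -63.  128.2] [ 0.011  0.052 -0.002]
50 [ 23.7 -63.  122.4] [ 0.017  0.092 -0.022]
40 [ 16.5 -63.  117. ] [ 0.021  0.116 -0.04 ]
30 [  9.2 -63.  110.7] [ 0.025  0.139 -0.06 ]
20 [  3.1 -63.  103. ] [ 0.028  0.16  -0.086]
12 [ -1.3 -63.   96. ] [ 0.03   0.174 -0.109]
8 [ -2.2 -63.   92.1] [ 0.03   0.177 -0.123]
```

Request:
arm_command([
  [0,[0.011,0.052,-0.002],[0,0,0]],
  [0,[0.014,0.072,-0.012],[0,0,0]],
  [0,[0.017,0.092,-0.022],[0,0,0]],
  [0,[0.019,0.104,-0.031],[0,0,0]],
  [0,[0.021,0.116,-0.04],[0,0,0]],
  [0,[0.023,0.128,-0.05],[0,0,0]],
  [0,[0.025,0.139,-0.06],[0,0,0]],
  [0,[0.027,0.15,-0.073],[0,0,0]],
  [0,[0.028,0.16,-0.086],[0,0,0]],
  [0,[0.029,0.168,-0.098],[0,0,0]],
  [0,[0.03,0.174,-0.109],[0,0,0]],
  [0,[0.03,0.174,-0.109],[0,0,0]],
])

```text
time: 8.95
tool_pos: [0.5089, -0.0159, 0.0977]
tool_rot: [0.0, 0.759, 0.651, 0.001]
contact_force: [0.5, -0.0, 0.8]
gripper_width: -0.001
grasp_force: 0.3
```

Run:
```python
from h import *
go([-3,-63,92],0)
b=grab('side','side4')
cv2.imwrite('pics/c6.png',b['color'][130:290,220:420].repeat(3,0).repeat(3,1)[:,:,::-1])
```

```text
target [ 0.5082 -0.013   0.092 ] shift [-0.0022  0.0099 -0.0189] turn [-0.0004  0.0005 -0.0001] at(l) [ -0.2 -61.9  97.7] tilt/axes [[0.152, 0.988, 0.001], [0.988, -0.152, 0.001], [0.001, 0.001, -1.0]] F [ 0.5 -0.   0.8] -0.0012856225518092675 8.95
```

View pics/c6.png

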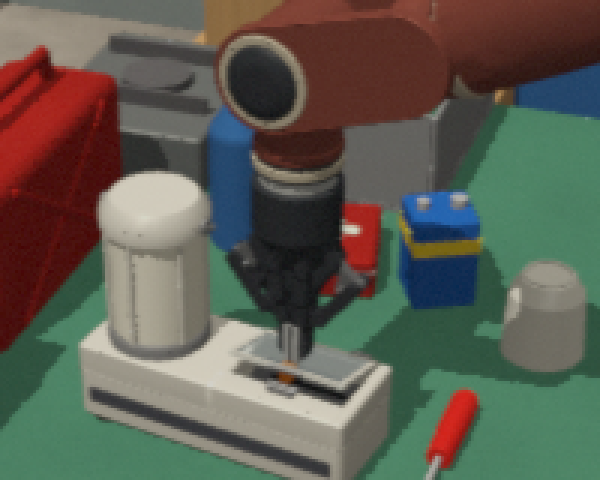

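The flap is nearly down under the fingertips at crop (295,350), and the lantern hasn't moved. Now I'll press gradually.

Request:
arm_command([
  [0,[-0.001,0.006,-0.012],[0,0,0]],
  [0,[-0.001,0.006,-0.022],[0,0,0]],
  [0,[-0.001,0.006,-0.027],[0,0,0]],
  [0,[-0.001,0.006,-0.03],[0,0,0]],
  [0,[-0.001,0.006,-0.03],[0,0,0]],
])

```text
time: 9.42
tool_pos: [0.509, -0.0145, 0.0897]
tool_rot: [0.001, 0.759, 0.651, 0.001]
contact_force: [-0.1, 1.8, 1.3]
gripper_width: -0.001
grasp_force: 0.4
```

Request:
arm_command([
  [0,[0,0,-0.004],[0,0,0]],
  [0,[0,0,-0.008],[0,0,0]],
  [0,[0,0,-0.01],[0,0,0]],
  [0,[0,0,-0.01],[0,0,0]],
])

```text
time: 9.75
tool_pos: [0.5094, -0.0145, 0.0889]
tool_rot: [0.0, 0.759, 0.651, 0.001]
contact_force: [-6.1, 1.2, 12.5]
gripper_width: 0.004
grasp_force: 6.3
```

Request:
arm_command([
  [0,[0,0,-0.004],[0,0,0]],
  [0,[0,0,-0.007],[0,0,0]],
  [0,[0,0,-0.007],[0,0,0]],
  [0,[0,0,-0.007],[0,0,0]],
])

```text
time: 10.08
tool_pos: [0.5096, -0.0145, 0.0883]
tool_rot: [0.0, 0.759, 0.651, 0.001]
contact_force: [-10.4, 2.2, 20.0]
gripper_width: 0.001
grasp_force: 10.1
```

Request:
arm_command([
  [0,[0,0,-0.003],[0,0,0]],
  [0,[0,0,-0.006],[0,0,0]],
  [0,[0,0,-0.006],[0,0,0]],
  [0,[0,0,-0.006],[0,0,0]],
])

```text
time: 10.42
tool_pos: [0.5097, -0.0145, 0.0875]
tool_rot: [0.0, 0.759, 0.651, 0.001]
contact_force: [-12.2, 2.4, 25.5]
gripper_width: 0.001
grasp_force: 12.8
```

Request:
arm_command([
  [0,[-0.004,0,-0.002],[0,0,0]],
  [0,[-0.007,0,-0.005],[0,0,0]],
  [0,[-0.007,0,-0.007],[0,0,0]],
  [0,[-0.007,0,-0.007],[0,0,0]],
])

```text
time: 10.75
tool_pos: [0.5096, -0.0144, 0.0866]
tool_rot: [0.002, 0.759, 0.651, 0.003]
contact_force: [-8.6, 2.7, 25.1]
gripper_width: -0.004
grasp_force: 12.6
```

Request:
arm_command([
  [0,[-0.002,0,-0.003],[0,0,0]],
  [0,[-0.003,0,-0.006],[0,0,0]],
  [0,[-0.003,0,-0.006],[0,0,0]],
  [0,[-0.003,0,-0.006],[0,0,0]],
])

```text
time: 11.08
tool_pos: [0.5091, -0.0144, 0.0832]
tool_rot: [0.003, 0.759, 0.651, 0.003]
contact_force: [-2.4, 3.4, 15.7]
gripper_width: -0.003
grasp_force: 7.8
```

Request:
arm_command([
  [0,[0,0,-0.004],[0,0,0]],
  [0,[0,0,-0.008],[0,0,0]],
  [0,[0,0,-0.008],[0,0,0]],
  [0,[0,0,-0.008],[0,0,0]],
])

```text
time: 11.42
tool_pos: [0.5093, -0.0144, 0.0825]
tool_rot: [0.003, 0.759, 0.651, 0.003]
contact_force: [-7.2, 3.3, 25.2]
gripper_width: 0.001
grasp_force: 12.5
```

Request:
arm_command([
  [0,[0,0,0.03],[0,0,0]],
  [0,[0,0,0.1],[0,0,0]],
  [0,[0,0,0.2],[0,0,0]],
  [0,[0,0,0.3],[0,0,0]],
  [0,[0,-0.1,0.4],[0,0,0]],
  [0,[0,-0.2,0.5],[0,0,0]],
  [0,[0,-0.3,0.5],[0,0,0]],
  [0,[-0.1,-0.4,0.5],[0,0,0]],
  [0,[-0.2,-0.5,0.5],[0,0,0]],
  [0,[-0.3,-0.6,0.5],[0,0,0]],
  [0,[-0.3,-0.6,0.5],[0,0,0]],
  [0,[-0.3,-0.6,0.5],[0,0,0]],
])

```text
time: 12.42
tool_pos: [0.4147, -0.1961, 0.2263]
tool_rot: [0.001, 0.761, 0.649, 0.001]
contact_force: [0.4, 0.1, -0.5]
gripper_width: -0.003
grasp_force: 0.0
```

Run:
```python
from h import *
s=monitor.state();print(s['time'],s['tool_pos'],s['contact_force'])
f=grab('top','top5'); b=grab('side','side5')
o=np.zeros((560,790,3),np.uint8)
A=cv2.resize(f['color'][155:290,285:375],None,fx=4,fy=4);B=cv2.resize(b['color'][180:300,230:360],None,fx=3.3,fy=3.3)
o[:A.shape[0],:A.shape[1]]=A;o[:B.shape[0],361:361+B.shape[1]]=B;cv2.imwrite('pics/c7.png',o[:,:,::-1])
a=dict(np.load('pics/top1.npz'))
for g in(a,f):
    P=pts(g);q=(P.reshape(-1,3)-C)@L*1000
    for y0,y1 in((-115,-85),(-40,-12)):
        m=(q[:,0]>-24)&(q[:,0]<40)&(q[:,1]>y0)&(q[:,1]<y1)&(q[:,2]<160);print(np.percentile(q[m][:,2],[10,50,90]).round(1))
    m=cv2.inRange(g['color'],(130,130,120),(255,255,255))
    e=np.array([ray(g,290+np.where(m[v,290:330]>0)[0][0]-.5,v,.08)[:2] for v in range(215,268,2)]);print('left edge',np.median(e,0))
```

```text
12.4167 [ 0.41470368 -0.19612402  0.22629414] [ 0.42082692  0.1324434  -0.5193623 ]
[ 54.5  60.9 140.9]
[ 54.8  59.6 141.7]
left edge [0.52902852 0.0327476 ]
[80.  82.8 85.8]
[79.9 82.8 85.6]
left edge [0.52902852 0.0327476 ]
```

View pics/c7.png

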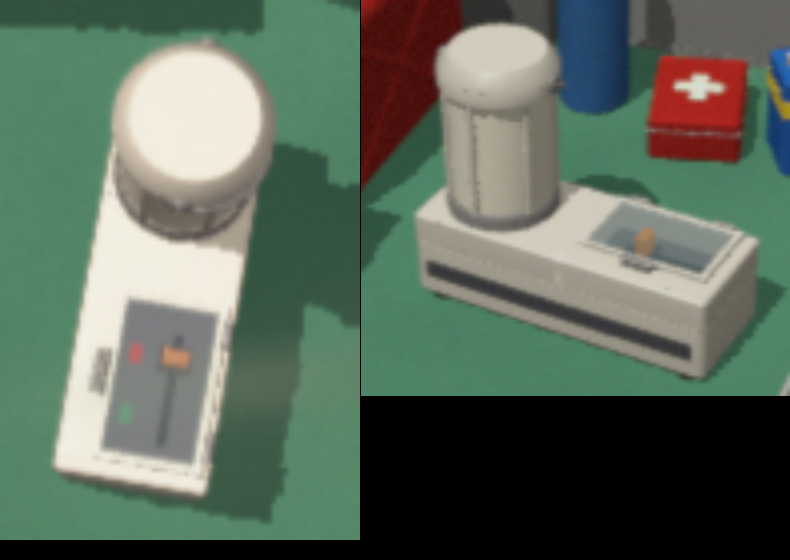

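The top and side crops show the flap flat under the catch and the orange grip beside the red mark, with the lantern unmoved. One more numeric check of flap slope and selector travel before handing in.

Run:
```python
from h import *
for n in('top','side'):
    F=[vision.grab_frame(n) for _ in range(4)]; f=F[0]; f['z_map']=np.mean([g['z_map'] for g in F],0)
    q=(pts(f).reshape(-1,3)-C)@L*1000
    m=(q[:,0]>-22)&(q[:,0]<40)&(q[:,1]>-112)&(q[:,1]<-14)&(abs(q[:,2]-84)<12)
    A=np.c_[q[m][:,:2],np.ones(m.sum())];print(n,m.sum(),np.linalg.lstsq(A,q[m][:,2],rcond=None)[0].round(4))
    m=(q[:,0]>-48)&(q[:,0]<-38)&(q[:,1]>-120)&(q[:,1]<20)&(abs(q[:,2]-80)<12);print('deck',np.median(q[m][:,2]).round(2))
    hs=cv2.cvtColor(f['color'],cv2.COLOR_RGB2HSV);o=cv2.inRange(hs,(5,80,90),(20,255,255))
    k,lb,st,ce=cv2.connectedComponentsWithStats(o[200:290,290:365])
    for i in range(1,k):
        if st[i,4]>8:print(ce[i]+[290,200],st[i,4],l(ray(f,*(ce[i]+[290,200]),.075)).round(1))
```

```text
top 908 [1.13000e-02 5.00000e-04 8.28825e+01]
deck 79.04
[328.64 244.  ] 25 [ 15.9 -44.6  75. ]
side 522 [ 1.18000e-02 -2.00000e-03  8.35971e+01]
deck 79.36
[317.90909091 224.45454545] 11 [135.2   8.6  75. ]
[315.80645161 252.5483871 ] 31 [ 10.8 -49.8  75. ]
```

```bash
python3 -c "
from plant import manip;print(manip.job_done())"
```

```text
the job is handed in; nothing more can be done
None
```

I handed the job in: the selector is at its red-end stop and the flap snapped shut and stays flat by itself. The lantern did not visibly move, and no judging result came back.

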